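# Set and clamp the strap-length gauge

### The arm

A 7-joint arm with a two-finger parallel gripper is mounted at the origin on the work surface. World frame = base frame: x ahead of the robot, y to its left, z up, the work surface at z = 0. Lengths are in mm, angles in rad, forces in N, time in s.
With the tool pointing down it reaches from about 400 to 850 mm from the base axis. Payload 4.5 kg.
Tool frame: the origin (TCP) lies between the finger pads; the fingertips stand 14 mm ahead of it and the grasp point (between the pads) lies 5 mm behind it; z points along the fingers, y is the line along which they close (so a half turn about z gives the same grasp; the last joint's range is limited). The gripper opens to 85 mm and grips with 20 to 120 N. Pads are 22 mm wide; open, the fingers measure 114 mm over their backs; the gripper's body (76 mm by 85 mm) begins 54 mm behind the grasp point. The pads swing forward as they close: fully open they stand 13 mm farther back than shut.
Start: joints at [1.376, 0.689, -0.195, 1.565, 0.157, 0.902, -0.215], TCP at [141.783, -608.729, 245.317] pointing down, gripper open.
Joint ranges: [-3.01, 3.01], [-0.46, 2.08], [-1.47, 1.51], [0.13, 2.56], [-1, 4.14], [0.04, 2.09], [-2.66, 2.66]. Speed limits (rad/s): [2.57, 2.57, 3.14, 3.14, 3.14, 3.14, 3.14].

### API

Orientations are given as a unit quaternion [w, x, y, z].
In Python, from plant import arm gives the robot as it stands.
- The arm moves only by the tool servo_tool, never from a script. Its argument "targets" is a list that holds one entry, the list of rows, each a list of 5 numbers: the shift along the tool's x, y, z in units of 40 mm (1.0 is 40 mm), then the turn about the tool's z in units of 5 degrees (1.0 is 5 degrees), then the closure, from 0 (fully open) to 1 (shut). In form: [[[tx, ty, tz, yaw, gripper], ...]]. A call has 1 to 20 rows; each row is the pose to reach, as a shift and turn from the pose commanded when the call began, along the tool's axes at that moment; what a row does not reach only later rows make up. A row lasts 1/12 s, in which the tool goes at most 41.7 mm and 7.16 degrees, less where a joint would pass 70% of its speed; a pose out of reach is approached as far as the arm can. A call with a gripper value outside its range is refused whole. The fingers move at their own pace and stop on an object; "squeeze" is the grip in N (left out, the last holds). Time passes only in rows, so rows that repeat a pose let the fingers close. It gives the time, the measured TCP pose, the force, the opening and the grip force at its end, in the units of the state.
- arm.read_state(): the state, without advancing time (a new reading comes with each control period).
- arm.read_camera(name): name is "scene" or "top"; returns a dict with "frame" (420x560x3 uint8, red, green, blue), "camera_matrix" (3x3 intrinsics, pixels), "pose" (4x4, takes a point from camera to world coordinates). Camera axes: x right, y up, looking along -z (the intrinsics and any distortion apply to the point x, -y, -z); pixel columns grow to the right and rows downward; lengths in mm; the calibration is good to about 2 mm. A picture is of the moment at which its call begins. There is no depth.
- arm.finish_job(): hands the job in; it is judged then, once.
Trained networks look in a picture, given as the dict that the camera call returned (one of the last four; its "shot" number tells which), for a name from the list of things; names that differ only in an ending like _2 or _b are one class to them, and where a whole thing is asked for, a point or a joint stands for the part that bears it (a point fixed in the world has none). Each returns a list of dicts, best first, with "conf" (0 to 1); they miss things now and then, are a little off and sometimes report something else, mostly with a low value. They report only what shows in the picture. A call takes as long as a camera call.
- arm.find_in(picture, thing): "location" ([x, y, z] in mm, in the coordinates of the camera as it stood for that picture, good to about 4 mm: the middle of the surface that is visible of it).
- arm.silhouettes(picture, thing): "mask" (420x560 bool, what is visible of it).
- arm.pinpoint(picture, thing): "location" ([x, y, z] in mm, in the coordinates of the camera as it stood for that picture, good to about 4 mm: a listed point, or the origin of a listed thing).
The state is a dict: "time": time; "joint_positions": joint angles; "dq": joint speeds; "tau": joint torques, N m; "eef_pos": TCP position; "tool_rot": TCP orientation; "wrist_force": force on the tool from outside, world axes, zero at the start; "ft_torque": the same for the moment, N m; "opening": finger opening in mm; "gripper_force": force on a finger pad.
Only numpy, scipy, OpenCV 4.12 (cv2) and the standard library are available. Lean on these libraries where they do the work, as an engineer would, in place of code of your own. Each camera call takes 0.05 s, during which the arm holds its last target. There are 200 camera calls.

### The job

Swing the front door of the white gauge case open to about a right angle and leave it open. Then take the upright round grip on the end of the spring-loaded gauge leg, draw the leg out towards you until its index blade stands in the gap of the fork that marks the ordered strap length and hold it there for a moment, and, with the leg held at that mark, push the cam lever round until it is fully closed in line with the leg. Finish while still holding the grip, with the leg at the mark and the lever closed; do not shift the fork or disturb the other things on the bench.

Things in the scene. Friction and masses are not known exactly. Their poses are not given: they have to be found in the camera images.
- case: White sheet-steel gauge case, fixed to the bench, 200 deep x 210 wide x 100 mm high, open at the top, side walls 5 mm thick, floor 6 mm thick, back wall only 45 mm high. Origin: bench level, middle of the open front edge. Its x axis points into the case (away from the robot), y to its left wall, z up. The leg slides along this x axis.
- door (a joint): Angle of the case's front door (rad): 0 shut, grows as its right-hand edge swings out towards the robot and round to the left, stop at 1.9. Light, stays where it is left. Panel 200 wide x 96 high x 12 mm thick, top edge 102 mm above the bench; at 0 its outer face is about 15 mm in front of the case front. It may start slightly ajar. Open it to about 1.5 (at least 1.2).
- door_handle (a point): Middle of the door's upright round bar handle: 11 mm thick, 58 mm long (29 mm up and down from this point, so its top is 83 mm above the bench), 35 mm out from the outer face, 30 mm from the door's free edge. Turns with the door (axes: x into the door, z up). It can be pinched from above.
- door_hinge (a point): A point on the door's vertical hinge axis, at the door's left (+y of the case) edge, 170 mm (along the panel) from the handle.
- leg (a joint): How far the gauge leg is drawn out towards the robot (m): 0 fully in (start), stop at 0.100. A spring pulls it back in with 2.4 N at 0, rising to 3.6 N at the stop; it runs in whenever it is let go, also with the lever closed.
- grip: Upright round grip, 22 mm diameter, on the front end of the leg, free to turn about its own axis, so a pinching hand can turn while the leg stays put. Origin: on its axis at bench level; the grip spans 56 to 98 mm above the bench. Keep fingertips above 57 mm (lever hub below). With the leg in, it stands 30 mm inside the case front, midway between the side walls.
- grip_mid (a point): On the grip's axis, 78 mm above the bench: where to pinch it, from above.
- lever (a joint): Angle of the cam lever (rad): 0 open, 0.8 fully closed (stop); it may start up to 0.1. It turns about the grip's axis, clockwise seen from above as it closes; at joint value v it points (0.8 - v) rad to the left (counter-clockwise from above) of the case's +x axis, so fully closed it lies in line over the leg. Stays where it is left; friction 0.04 N m.
- lever_tip (a point): Top of the lever's end post, 67 mm from the grip's axis, 89 mm above the bench. The lever is an upright fin 6 mm thick from 23 to 67 mm from the axis, 54 to 88 mm above the bench, with a round 10 mm post at its end. A finger flank of the hand that pinches the grip can sweep it closed as the hand turns clockwise about the grip.
- leg_index (a point): Top edge of the index blade, a dark upright blade 3 mm thick fixed to the leg 100 mm behind the grip's axis, on the right (-y) side of the leg, 53 mm above the bench. It moves with the leg, by as much as joint leg.
- mark_gap (a point): Middle of the 11 mm gap between the two upright 4 mm prongs of the dark fork that sits on the scale bar right of the leg, 53 mm above the bench, 13 mm to the right of the blade's line. Axes as the case. The fork is the length mark: the blade is at the mark when it has the same place along the case's x axis as this point. It needs 30 to 75 mm of leg travel.
- mark (a joint): Place of the fork along its scale bar (m), grows towards the robot; stiff (6 N), must not be shifted.
- watch_head: Bystander: round steel watch head 40 mm across, 9 mm thick, lying on the floor of the case left of the leg; origin under its centre.
- oil_jar: Bystander: small amber jar 28 mm across, 40 mm high, on the floor of the case by its left wall; origin under its centre.
- parts_cup: Bystander: aluminium parts bowl 56 mm across, 35 mm high, on the bench in front of the case's right wall; origin under its centre.
- driver: Bystander: screwdriver 150 mm long lying on the mat, near right.
- loupe: Bystander: black eye loupe 36 mm across, 30 mm high, on the mat, near left; origin under its centre.
- gift_box: Bystander: white box 100 x 100 x 60 mm at the left; origin under its centre.
- strap_tray: Bystander: grey open tray 140 x 200 x 30 mm at the right; origin under its centre.

How it is judged (in metres and radians):
On the way, in this order (a step that is already met when the one before it is completed fails the run):
1. the door stands open (value of joint door above 1.2 rad), for 0.2 s.
2. the leg is held by its grip at the mark, with the lever still open (x of leg_index in the frame of mark_gap between -0.005 and 0.005 m and contact force between the fingers and grip above 2 N and value of joint lever below 0.3 rad), for 0.3 s.
3. the lever is closed while the leg is held at the mark (x of leg_index in the frame of mark_gap between -0.005 and 0.005 m and contact force between the fingers and grip above 2 N and value of joint lever above 0.7 rad), for 0.2 s.
At the end, for the whole second after the job is handed in: The door is open by more than 1.2 rad, the index blade is within 5 mm of the middle of the fork's gap along the case, the lever is closed (over 0.7 of 0.8 rad), and the fingers hold the grip (over 2 N) at rest (all of step 3 and value of joint door above 1.2 rad and linear speed of grip below 0.02 m/s); the arm keeps its last pose, push and grip.
It fails at once if the lever is pushed towards closed while the leg is more than 9 mm off the mark (value of joint lever above 0.35 rad and not (x of leg_index in the frame of mark_gap between -0.009 and 0.009 m)).
It fails at once if the fork is shifted by more than 3 mm (distance of mark_gap from where it was at the start of the episode above 0.003 m).
It fails at once if another thing on the bench is shifted by more than 20 mm (distance of any of watch_head, oil_jar, parts_cup, driver, loupe, gift_box, strap_tray from where it was at the start of the episode above 0.02 m).
It also fails if it takes over 51 s, if anything falls off the work surface, if the arm or the gripper's body presses on something with over 40 N, if the wrist force passes 120 N, or if a joint passes its speed limit or range.

## Working session

There is one attempt and no reset: what is moved stays moved. The work goes in short steps, Python scripts to look and compute and a tool call to move; the robot and the scene stay as the last step left them, time stands still between calls to the robot, and variables do not carry over. Pictures are saved under pics/ and viewed, at most 10 in all, crops included, and the job is handed in when it is done.

Besides the shell and the picture viewer there is one more tool, called after "Call:" as a command line: name --argument value ..., lists and objects as JSON in quotes. servo_tool: Moves the arm, as the interface text tells. Its arguments: {"type":"object","properties":{"targets":{"type":"array","items":{"type":"array","items":{"type":"array","items":{"type":"number"}}}},"squeeze":{"type":"number"}},"required":["targets"]}

```bash
mkdir -p pics
cat > h.py <<'E'
import numpy as np, cv2
from plant import arm
def cam(n): return arm.read_camera(n)
def w(p,l): return (p["pose"]@np.r_[np.array(l,float),1])[:3]
def pts(p,names):
    for n in names:
        r=arm.pinpoint(p,n)
        print(n,[(round(d["conf"],2),w(p,d["location"]).round(1).tolist()) for d in r[:2]])
def proj(p,P):
    q=np.linalg.inv(p["pose"])@np.r_[P,1]; k=p["camera_matrix"]@np.array([q[0],-q[1],-q[2]]); return k[:2]/k[2]
def ray(p,uv,z):
    d=np.linalg.inv(p["camera_matrix"])@np.r_[uv,1]; d=p["pose"][:3,:3]@np.array([d[0],-d[1],-d[2]]); o=p["pose"][:3,3]
    return o+d*(z-o[2])/d[2]
def save(p,f): cv2.imwrite("pics/"+f,p["frame"][:,:,::-1])
E
python3 - <<'E'
from h import *
for n in("scene","top"):
    p=cam(n); save(p,n+"1.png"); print(n,p["pose"].round(2).tolist(),p["camera_matrix"].tolist())
    pts(p,["case","door_handle","door_hinge","grip","grip_mid","lever_tip","leg_index","mark_gap","parts_cup","loupe","gift_box","strap_tray","driver","oil_jar","watch_head"])
s=arm.read_state(); print(s)
E
```

```text
scene [[0.58, -0.62, 0.52, 1400.24], [0.81, 0.44, -0.38, -628.27], [0.0, 0.65, 0.76, 1297.19], [0.0, 0.0, 0.0, 1.0]] [[506.35733103069924, 0.0, 283.467467447105], [0.0, 506.35733103069924, 201.54652122094382], [0.0, 0.0, 1.0]]
case [(0.97, [635.1, -78.8, 2.1])]
door_handle [(0.64, [577.2, -146.2, 55.1]), (0.53, [662.8, -71.8, 81.4])]
door_hinge [(0.74, [605.5, 23.7, 52.6])]
grip [(0.62, [661.4, -71.4, -2.2])]
grip_mid [(0.51, [664.5, -72.6, 79.6]), (0.48, [677.8, 12.5, 6.8])]
lever_tip [(0.74, [712.3, -21.0, 89.7]), (0.2, [708.2, -107.1, 49.8])]
leg_index [(0.62, [764.1, -86.4, 51.2]), (0.28, [608.0, 21.8, 55.3])]
mark_gap [(0.62, [709.7, -22.7, 87.3]), (0.5, [710.9, -107.0, 52.5])]
parts_cup [(0.49, [625.6, -281.4, 2.7])]
loupe [(0.46, [324.9, 367.4, -0.8])]
gift_box [(0.65, [437.6, 508.1, -1.0])]
strap_tray [(0.7, [492.3, -541.7, -2.5])]
driver [(0.72, [378.4, -351.2, 0.8])]
oil_jar [(0.48, [676.7, 14.9, 6.5]), (0.2, [575.7, -145.3, 55.6])]
watch_head [(0.7, [758.1, 4.0, 5.1]), (0.35, [666.7, -73.4, 76.2])]
top [[0.01, 1.0, -0.05, 491.55], [-1.0, 0.01, 0.01, -18.22], [0.01, 0.05, 1
[... 908 characters left out ...]
67,  0.68912891, -0.19459233,  1.56531197,  0.15733895,
        0.9024864 , -0.2150941 ]), 'dq': array([ 5.35357624e-04, -1.04328316e-03, -6.23281462e-04, -1.50716415e-03,
        1.65122669e-03, -2.81586685e-04, -2.41986888e-06]), 'tau': array([ 1.96607552e-06, -5.39539826e+01, -1.26700424e+00, -1.58878809e+01,
        9.94566857e-03,  1.41679495e-03, -3.74730050e-06]), 'eef_pos': array([ 141.78161334, -608.7259246 ,  245.29527249]), 'tool_rot': array([ 2.83023509e-05,  9.93459823e-01,  1.14182223e-01, -7.14315136e-06]), 'wrist_force': array([0.50171979, 0.56975754, 0.29643153]), 'ft_torque': array([ 0.03129302, -0.00903474, -0.00837982]), 'gripper_force': 0.0, 'opening': 85.82307154802608}
```

View pictures.

View pics/scene1.png

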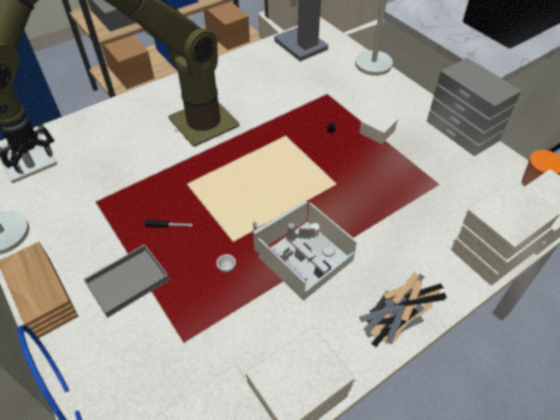

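View pics/top1.png

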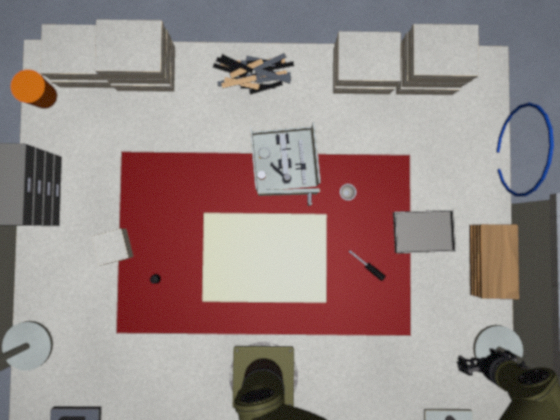

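Run:
```python
import cv2,numpy as np
a=cv2.imread("pics/top1.png")[115:215,240:360]; b=cv2.imread("pics/scene1.png")[195:300,245:365]
f=lambda i:cv2.resize(i,(390*2//2,340),interpolation=cv2.INTER_CUBIC)
A=cv2.resize(a,None,fx=5,fy=5,interpolation=cv2.INTER_CUBIC); cv2.imwrite("pics/c1.png",A)
B=cv2.resize(b,None,fx=5,fy=5,interpolation=cv2.INTER_CUBIC); cv2.imwrite("pics/c2.png",B)
```

```text
(no output)
```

View pics/c1.png

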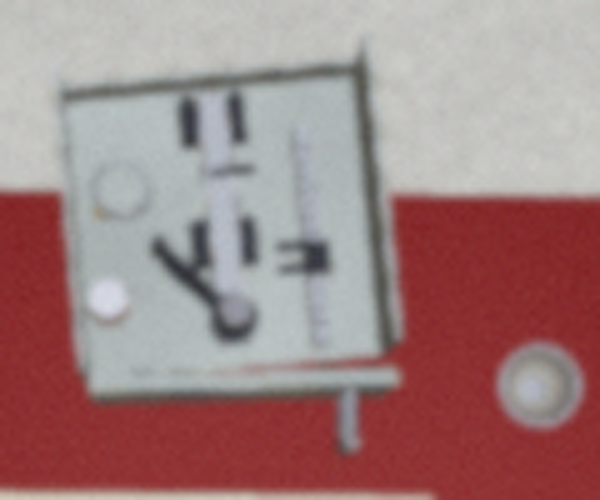

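View pics/c2.png

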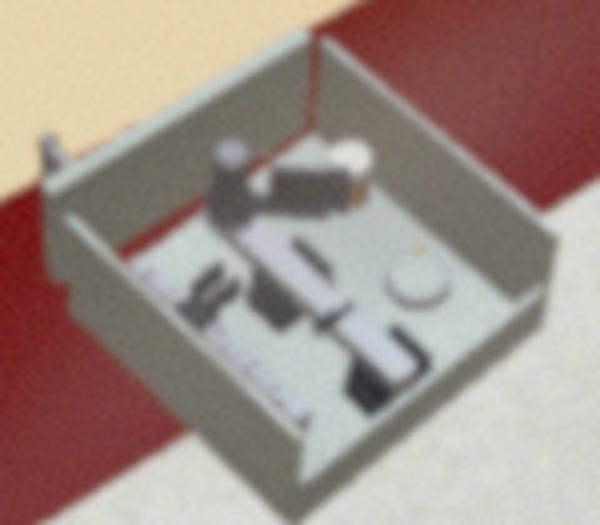

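Run:
```python
from h import *
p=arm.read_camera("top")
f=lambda c,z:ray(p,np.array([240,115])+(np.array(c)+.5)/5-.5,z)
P={}
for n,c,z in [("grip",(237,304),98),("lever tip",(160,247),89),("prongU",(288,246),53),("prongL",(288,268),53),("blade",(233,170),53),("legfar",(212,95),50),("BL",(63,93),45),("BR",(363,68),45),("FR",(400,343),100),("doorfree",(398,378),102),("doorhinge",(88,390),102),("handletop",(349,446),83),("walLf",(85,375),100)]:
    P[n]=f(c,z); print(n,P[n].round(1))
for th in(0.07,0.08,0.09,0.1):
    c,s=np.cos(th),np.sin(th)
    g=P["grip"]; i=P["blade"]; m=(P["prongU"]+P["prongL"])/2
    R=lambda v:(round(c*v[0]+s*v[1],1),round(-s*v[0]+c*v[1],1))
    print(th,R(i-g),R(m-i),R(m-g),R(P["BR"]-P["BL"]))
```

```text
grip [669.2 -72.9  98. ]
lever tip [707.2 -22.8  89. ]
prongU [ 713.9 -108.4   53. ]
prongL [ 699.2 -108.5   53. ]
blade [764.7 -71.3  53. ]
legfar [815.8 -56.9  50. ]
BL [817.2  43.3  45. ]
BR [ 836.4 -158.7   45. ]
FR [ 644.7 -178.3  100. ]
doorfree [ 621.9 -176.9  102. ]
doorhinge [612.2  22.7 102. ]
handletop [ 578.8 -147.2   83. ]
walLf [622.1  24.8 100. ]
0.07 (np.float64(95.4), np.float64(-5.0)) (np.float64(-60.6), np.float64(-33.0)) (np.float64(34.8), np.float64(-38.0)) (np.float64(5.0), np.float64(-202.8))
0.08 (np.float64(95.3), np.float64(-6.0)) (np.float64(-60.9), np.float64(-32.4)) (np.float64(34.4), np.float64(-38.4)) (np.float64(3.0), np.float64(-202.8))
0.09 (np.float64(95.2), np.float64(-6.9)) (np.float64(-61.3), np.float64(-31.8)) (np.float64(34.0), np.float64(-38.7)) (np.float64(0.9), np.float64(-202.9))
0.1 (np.float64(95.2), np.float64(-7.9)) (np.float64(-61.6), np.float64(-31.2)) (np.float64(33.6), np.float64(-39.1)) (np.float64(-1.1), np.float64(-202.9))
```

Call:
servo_tool --targets '[[[13.28, -8.74, 1.1, -28, 0], [13.28, -8.74, 1.1, -28, 0], [13.28, -8.74, 1.1, -28, 0], [13.28, -8.74, 1.1, -28, 0], [13.28, -8.74, 1.1, -28, 0], [13.28, -8.74, 1.1, -28, 0], [13.28, -8.74, 1.1, -28, 0], [13.28, -8.74, 1.1, -28, 0], [13.28, -8.74, 1.1, -28, 0], [13.28, -8.74, 1.1, -28, 0], [13.28, -8.74, 1.1, -28, 0], [13.28, -8.74, 1.1, -28, 0], [13.28, -8.74, 1.1, -28, 0], [13.28, -8.74, 1.1, -28, 0], [13.28, -8.74, 1.1, -28, 0], [13.28, -8.74, 1.1, -28, 0], [13.28, -8.74, 1.1, -28, 0], [13.28, -8.74, 1.1, -28, 0], [13.28, -8.74, 1.1, -28, 0], [13.28, -8.74, 1.1, -28, 0]]]' --squeeze 35

```text
time: 3.32
eef_pos: [579.9, -147.9, 201.1]
tool_rot: [-0.0, 0.23, 0.973, -0.0]
wrist_force: [0.8, 0.0, 0.2]
opening: 85.6
gripper_force: 0.0
```

```bash
cat >> h.py <<'E'
def st():
    s=arm.read_state(); q=s["tool_rot"]; psi=2*np.arctan2(q[2],q[1])
    return s,psi
def rows(path):  # path: list of (x,y,z,tool-y world angle deg)
    s,psi=st(); p0=s["eef_pos"]; ex=np.array([np.cos(psi),np.sin(psi)]); ey=np.array([ex[1],-ex[0]])
    print("t",s["time"],p0.round(1),"ydeg",round(np.degrees(psi)-90,1),"q",s["joint_positions"].round(2),"F",s["wrist_force"].round(1),"op",round(s["opening"],1),round(s["gripper_force"],1))
    for x,y,z,a in path:
        d=np.array([x,y])-p0[:2]; yaw=-((a-(np.degrees(psi)-90)+180)%360-180)/5
        print([round(float(d@ex)/40,2),round(float(d@ey)/40,2),round((p0[2]-z)/40,2),round(yaw,1)])
E
python3 - <<'E'
from h import *
p=cam("scene"); pts(p,["door_handle","door_hinge"]); p=cam("top"); pts(p,["door_handle","door_hinge"])
rows([(580,-148,200,92),(580,-148,66,92)])
E
```

```text
door_handle [(0.68, [758.9, 5.0, 7.0]), (0.55, [606.1, 21.6, 53.9])]
door_hinge [(0.66, [605.9, 23.9, 51.9])]
door_handle [(0.62, [677.9, 10.6, 6.7])]
door_hinge [(0.46, [614.2, 21.1, 49.5])]
t 3.6167 [ 579.9 -147.9  201.4] ydeg 63.0 q [ 0.6   0.81 -0.78  1.68  0.68  0.95  0.66] F [-0.2  0.5  0.3] op 85.7 0.0
[-0.0, -0.0, np.float64(0.03), np.float64(-5.8)]
[-0.0, -0.0, np.float64(3.38), np.float64(-5.8)]
```

Call:
servo_tool --targets '[[[0, 0, 1, -5.8, 0], [0, 0, 2, -5.8, 0], [0, 0, 3, -5.8, 0], [0, 0, 3.4, -5.8, 0], [0, 0, 3.4, -5.8, 0], [0, 0, 3.4, -5.8, 0], [0, 0, 3.4, -5.8, 1], [0, 0, 3.4, -5.8, 1], [0, 0, 3.4, -5.8, 1], [0, 0, 3.4, -5.8, 1], [0, 0, 3.4, -5.8, 1], [0, 0, 3.4, -5.8, 1], [0, 0, 3.4, -5.8, 1], [0, 0, 3.4, -5.8, 1], [0, 0, 3.4, -5.8, 1]]]' --squeeze 35

```text
time: 4.87
eef_pos: [580.4, -147.4, 65.9]
tool_rot: [0.001, -0.018, 1.0, 0.0]
wrist_force: [0.1, 0.5, 5.3]
opening: 9.7
gripper_force: 34.3
```

```bash
cat > arc.py <<'E'
from h import *
def arc(H,a0,angs,ydeg0,z):
    out=[]
    for a in angs:
        f=np.radians(-84.7)-a; u=np.array([np.cos(f),np.sin(f)]); n=np.array([u[1],-u[0]])
        q=H+170*u+41*n; out.append((q[0],q[1],z,ydeg0-np.degrees(a-a0)))
    return out
E
python3 - <<'E'
from arc import *
s,psi=st(); e=s["eef_pos"]
H=np.array([613,22.5]); v=e[:2]-H; r=np.hypot(*v); print("r",r)
a0=-84.7-np.degrees(np.arctan2(41,170))-np.degrees(np.arctan2(v[1],v[0])); print("a0",a0)
a0=np.radians(a0)
rows(arc(H,a0,a0+np.linspace(0,1.45-a0,19)[1:],92,66))
E
```

```text
r 172.94473748682552
a0 2.592877006149152
t 4.8667 [ 580.4 -147.4   65.9] ydeg 92.1 q [ 0.58  1.02 -0.76  1.75  0.97  0.79  0.93] F [0.1 0.5 5.3] op 9.7 34.3
[0.34, 0.04, np.float64(-0.0), np.float64(0.9)]
[0.66, 0.16, np.float64(-0.0), np.float64(1.8)]
[0.97, 0.3, np.float64(-0.0), np.float64(2.7)]
[1.27, 0.46, np.float64(-0.0), np.float64(3.6)]
[1.56, 0.65, np.float64(-0.0), np.float64(4.5)]
[1.83, 0.85, np.float64(-0.0), np.float64(5.4)]
[2.08, 1.08, np.float64(-0.0), np.float64(6.3)]
[2.32, 1.33, np.float64(-0.0), np.float64(7.2)]
[2.53, 1.6, np.float64(-0.0), np.float64(8.1)]
[2.72, 1.88, np.float64(-0.0), np.float64(9.0)]
[2.9, 2.17, np.float64(-0.0), np.float64(9.9)]
[3.04, 2.48, np.float64(-0.0), np.float64(10.8)]
[3.17, 2.8, np.float64(-0.0), np.float64(11.6)]
[3.26, 3.12, np.float64(-0.0), np.float64(12.5)]
[3.34, 3.46, np.float64(-0.0), np.float64(13.4)]
[3.38, 3.8, np.float64(-0.0), np.float64(14.3)]
[3.4, 4.14, np.float64(-0.0), np.float64(15.2)]
[3.39, 4.48, np.float64(-0.0), np.float64(16.1)]
```

Call:
servo_tool --targets '[[[0.34, 0.04, 0, 0.9, 1], [0.66, 0.16, 0, 1.8, 1], [0.97, 0.3, 0, 2.7, 1], [1.27, 0.46, 0, 3.6, 1], [1.56, 0.65, 0, 4.5, 1], [1.83, 0.85, 0, 5.4, 1], [2.08, 1.08, 0, 6.3, 1], [2.32, 1.33, 0, 7.2, 1]]]'

```text
time: 5.53
eef_pos: [485.9, -97.2, 65.9]
tool_rot: [0.001, 0.293, 0.956, 0.001]
wrist_force: [2.8, 2.8, 0.5]
opening: 9.6
gripper_force: 34.9
```

Run:
```python
from arc import *
s,psi=st(); e=s["eef_pos"]
H=np.array([613,22.5]); v=e[:2]-H; print("r",np.hypot(*v))
a=np.radians(-84.7-np.degrees(np.arctan2(41,170))-np.degrees(np.arctan2(v[1],v[0]))); print("a",a, s["ft_torque"])
yd=np.degrees(psi)-90
rows(arc(H,a,a+np.linspace(0,1.47-a,12)[1:],yd,66))
```

```text
r 174.5867440315759
a 0.6709007279631783 [ 0.25680049 -0.38957213  0.04018824]
t 5.5333 [485.9 -97.2  65.9] ydeg 55.9 q [ 0.42  0.88 -0.52  2.07  1.03  0.46  0.07] F [2.8 2.8 0.5] op 9.6 34.9
[0.31, 0.07, np.float64(-0.0), np.float64(0.8)]
[0.61, 0.18, np.float64(-0.0), np.float64(1.7)]
[0.9, 0.3, np.float64(-0.0), np.float64(2.5)]
[1.18, 0.44, np.float64(-0.0), np.float64(3.3)]
[1.46, 0.61, np.float64(-0.0), np.float64(4.2)]
[1.71, 0.79, np.float64(-0.0), np.float64(5.0)]
[1.96, 1.0, np.float64(-0.0), np.float64(5.8)]
[2.19, 1.22, np.float64(-0.0), np.float64(6.7)]
[2.4, 1.45, np.float64(-0.0), np.float64(7.5)]
[2.6, 1.7, np.float64(-0.0), np.float64(8.3)]
[2.77, 1.97, np.float64(-0.0), np.float64(9.2)]
```

Call:
servo_tool --targets '[[[0.31, 0.07, 0, 0.8, 1], [0.61, 0.18, 0, 1.7, 1], [0.9, 0.3, 0, 2.5, 1], [1.18, 0.44, 0, 3.3, 1], [1.46, 0.61, 0, 4.2, 1], [1.71, 0.79, 0, 5, 1], [1.96, 1, 0, 5.8, 1], [2.19, 1.22, 0, 6.7, 1], [2.4, 1.45, 0, 7.5, 1], [2.6, 1.7, 0, 8.3, 1], [2.77, 1.97, 0, 9.2, 1], [2.77, 1.97, 0, 9.2, 1], [2.77, 1.97, 0, 9.2, 0.4], [2.77, 1.97, 0, 9.2, 0.4], [2.77, 1.97, 0, 9.2, 0.4], [2.77, 1.97, 0, 9.2, 0.4], [2.77, 1.97, -1, 9.2, 0.4], [2.77, 1.97, -2, 9.2, 0.4], [2.77, 1.97, -3, 9.2, 0.4], [2.77, 1.97, -3, 9.2, 0.4]]]'

```text
time: 7.2
eef_pos: [440.0, 30.0, 190.7]
tool_rot: [0.003, 0.643, 0.766, 0.004]
wrist_force: [0.5, -1.3, -0.4]
opening: 51.1
gripper_force: 0.0
```

Run:
```python
from h import *
p=cam("scene"); save(p,"scene2.png")
pts(p,["door_handle","grip_mid","lever_tip","leg_index","mark_gap"])
p=cam("top"); save(p,"top2.png")
pts(p,["door_handle","grip_mid","lever_tip","leg_index","mark_gap"])
a=p["frame"][115:260,220:360,::-1]; cv2.imwrite("pics/c3.png",cv2.resize(a,None,fx=4,fy=4,interpolation=cv2.INTER_CUBIC))
rows([(666,-73,190,102),(666,-73,76,102)])
```

```text
door_handle [(0.7, [433.8, 31.3, 55.4])]
grip_mid [(0.52, [666.0, -71.4, 80.8]), (0.4, [761.4, 1.9, 9.3])]
lever_tip [(0.71, [631.5, -75.4, 1.4]), (0.68, [710.9, -22.2, 88.2])]
leg_index [(0.92, [767.7, -88.7, 54.4]), (0.62, [325.8, 366.9, -0.6])]
mark_gap [(0.54, [710.2, -107.3, 50.3])]
door_handle [(0.63, [679.1, 9.4, 2.1])]
grip_mid [(0.56, [663.6, -69.6, 75.3])]
lever_tip [(0.48, [705.1, -25.4, 87.9])]
leg_index [(0.75, [768.9, -85.6, 53.5]), (0.45, [490.2, -541.6, -5.7])]
mark_gap [(0.48, [709.8, -106.3, 49.1])]
t 7.8 [436.9  29.4 184.8] ydeg 10.1 q [ 0.19  0.61 -0.57  2.16  0.64  0.54 -0.69] F [0.1 0.6 0.3] op 51.6 0.0
[-3.53, 5.19, np.float64(-0.13), np.float64(-18.4)]
[-3.53, 5.19, np.float64(2.72), np.float64(-18.4)]
```

View pics/c3.png

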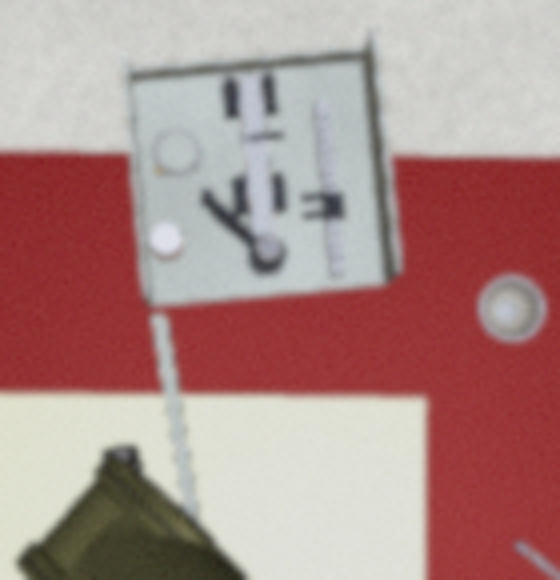

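Call:
servo_tool --targets '[[[-3.5, 5.18, 0, -18.4, 0.4], [-3.5, 5.18, 0, -18.4, 0.4], [-3.5, 5.18, 0, -18.4, 0.4], [-3.5, 5.18, 0, -18.4, 0.4], [-3.5, 5.18, 0, -18.4, 0.4], [-3.5, 5.18, 0, -18.4, 0.4], [-3.5, 5.18, 0, -18.4, 0.4], [-3.5, 5.18, 0, -18.4, 0.4], [-3.5, 5.18, 0, -18.4, 0.4], [-3.5, 5.18, 0, -18.4, 0.4], [-3.5, 5.18, 0, -18.4, 0.4], [-3.5, 5.18, 0, -18.4, 0.4], [-3.5, 5.18, 0, -18.4, 0.4], [-3.5, 5.18, 0.6, -18.4, 0.4], [-3.5, 5.18, 1, -18.4, 0.4], [-3.5, 5.18, 1, -18.4, 0.4], [-3.5, 5.18, 1, -18.4, 0.4]]]'

```text
time: 9.22
eef_pos: [664.7, -72.6, 143.7]
tool_rot: [-0.002, -0.105, 0.994, -0.0]
wrist_force: [0.2, -0.7, -0.0]
opening: 51.3
gripper_force: 0.0
```

Run:
```python
from h import *
p=cam("scene"); save(p,"scene3.png")
pts(p,["grip_mid"])
a=p["frame"][170:300,225:365,::-1]; cv2.imwrite("pics/c4.png",cv2.resize(a,None,fx=4,fy=4,interpolation=cv2.INTER_CUBIC))
print(proj(p,[665.5,-72,98]))
rows([(665.5,-72,146,102),(665.5,-72,76,102)])
```

```text
grip_mid [(0.62, [667.6, -71.2, 80.2])]
[290.76629476 225.53347409]
t 9.3167 [666.  -71.9 145.8] ydeg 102.1 q [ 0.49  1.04 -0.98  1.48  0.92  1.12  1.11] F [ 0.4 -0.3  0.5] op 50.8 0.0
[0.01, 0.0, np.float64(-0.0), np.float64(0.0)]
[0.01, 0.0, np.float64(1.75), np.float64(0.0)]
```

View pics/c4.png

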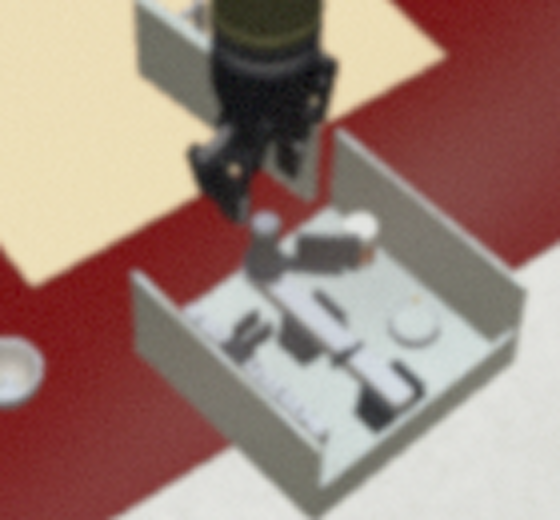

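Call:
servo_tool --targets '[[[0, 0, 0.6, 0, 0.4], [0, 0, 1.2, 0, 0.4], [0, 0, 1.74, 0, 0.4], [0, 0, 1.74, 0, 0.4], [0, 0, 1.74, 0, 0.4], [0, 0, 1.74, 0, 1], [0, 0, 1.74, 0, 1], [0, 0, 1.74, 0, 1], [0, 0, 1.74, 0, 1], [0, 0, 1.74, 0, 1], [0, 0, 1.74, 0, 1]]]' --squeeze 40

```text
time: 10.23
eef_pos: [666.8, -70.7, 78.1]
tool_rot: [0.002, -0.106, 0.994, 0.001]
wrist_force: [-1.6, 2.1, 7.2]
opening: 21.1
gripper_force: 39.4
```

Run:
```python
from h import *
e=st()[0]["eef_pos"]; t=0.093
rows([(e[0]-d*np.cos(t),e[1]-d*np.sin(t),76.2,102.1) for d in(5,40,55,61)])
```

```text
t 10.2333 [666.8 -70.7  78.1] ydeg 102.2 q [ 0.48  1.12 -0.93  1.51  1.    1.03  1.06] F [-1.6  2.1  7.2] op 21.1 39.4
[0.12, 0.01, np.float64(0.05), np.float64(0.0)]
[0.99, 0.12, np.float64(0.05), np.float64(0.0)]
[1.37, 0.16, np.float64(0.05), np.float64(0.0)]
[1.51, 0.18, np.float64(0.05), np.float64(0.0)]
```

Call:
servo_tool --targets '[[[0.25, 0.03, 0, 0, 1], [0.5, 0.06, 0, 0, 1], [0.75, 0.09, 0, 0, 1], [1, 0.12, 0, 0, 1], [1.2, 0.14, 0, 0, 1], [1.4, 0.165, 0, 0, 1], [1.4, 0.165, 0, 0, 1], [1.4, 0.165, 0, 0, 1], [1.4, 0.165, 0, 0, 1], [1.4, 0.165, 0, 0, 1]]]'

```text
time: 11.07
eef_pos: [612.4, -76.3, 78.1]
tool_rot: [0.003, -0.106, 0.994, 0.001]
wrist_force: [3.0, 1.2, 6.3]
opening: 20.7
gripper_force: 40.1
```

Run:
```python
from h import *
t=.093; ex=np.array([np.cos(t),np.sin(t)])
for n in("scene","top","scene"):
    p=cam(n); b=[]
    for k in("leg_index","mark_gap","lever_tip"):
        r=arm.pinpoint(p,k)
        b.append([(round(d["conf"],2),w(p,d["location"]).round(1).tolist()) for d in r[:2]])
    print(n,*b)
    if b[0] and b[1]: print("blade-mark x",(np.array(b[0][0][1])-b[1][0][1])[:2]@ex)
p=cam("scene")
u=proj(p,[700,-95,53]).astype(int); print(u)
x0,y0=u-[35,35]
cv2.imwrite("pics/c5.png",cv2.resize(p["frame"][y0:y0+70,x0:x0+80,::-1],None,fx=8,fy=8,interpolation=cv2.INTER_CUBIC)); print(x0,y0)
rows([])
```

```text
scene [(0.87, [711.0, -93.1, 50.0])] [(0.58, [709.2, -105.2, 48.5])] [(0.53, [655.2, -28.9, 88.9])]
blade-mark x 2.9159000901641385
top [(0.53, [715.7, -91.9, 54.7])] [(0.58, [706.0, -106.2, 49.0]), (0.45, [714.5, -91.8, 53.8])] [(0.15, [325.7, 369.4, 3.1])]
blade-mark x 10.986066353061673
scene [(0.68, [711.4, -94.1, 52.4]), (0.21, [378.9, -351.7, -0.9])] [(0.52, [710.6, -106.9, 48.7])] [(0.45, [657.7, -28.2, 90.7])]
blade-mark x 1.985227673102688
[291 245]
256 210
t 11.7167 [612.5 -76.3  78.1] ydeg 102.1 q [ 0.52  1.07 -0.92  1.69  1.04  0.94  0.96] F [2.7 2.3 4.7] op 20.8 40.1
```

View pics/c5.png

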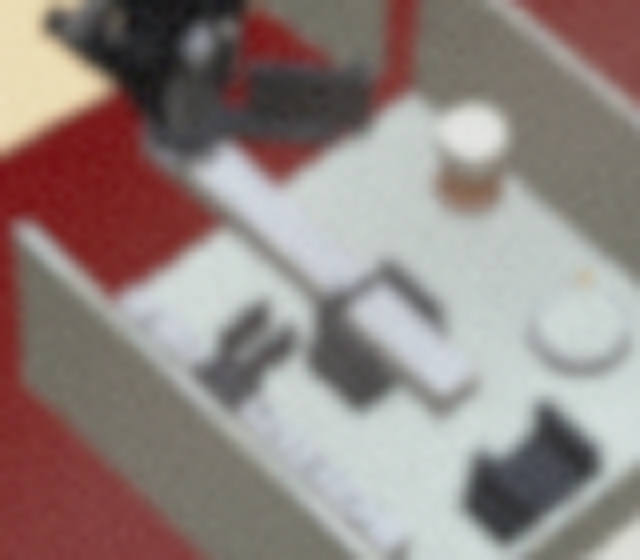

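Call:
servo_tool --targets '[[[0.08, 0.01, 0, 0, 1], [0.155, 0.018, 0, 0, 1], [0.155, 0.018, 0, 0, 1], [0.155, 0.018, 0, 0, 1], [0.155, 0.018, 0, 0, 1], [0.155, 0.018, 0, 0, 1], [0.155, 0.018, 0, 0, 1]]]'

```text
time: 12.3
eef_pos: [606.0, -77.0, 78.1]
tool_rot: [0.003, -0.106, 0.994, 0.0]
wrist_force: [2.9, 0.5, 7.1]
opening: 20.7
gripper_force: 40.1
```

Run:
```python
from h import *
t=.093; ex=np.array([np.cos(t),np.sin(t)])
D={}
for n in("scene","top")*3:
    p=cam(n)
    for k in("leg_index","mark_gap"):
        for d in arm.pinpoint(p,k):
            q=w(p,d["location"])
            e={"leg_index":[706,-92.5,53],"mark_gap":[709,-107,53]}[k]
            if np.linalg.norm(q-e)<14 and (q[1]>-99.5)==(k=="leg_index"): D.setdefault((n,k),[]).append(q)
for k,v in D.items(): print(k,len(v),np.mean(v,0).round(1),"x",(np.mean(v,0)[:2]@ex).round(1))
rows([])
S=np.zeros((420,560,3))
for i in range(6): S+=cam("scene")["frame"]
T=np.zeros((420,560,3))
for i in range(6): p=cam("top"); T+=p["frame"]
S=(S/6)[222:262,262:312,::-1]; T=(T/6)[140:190,270:320,::-1]
f=lambda a,k:cv2.resize(a.astype(np.uint8),None,fx=k,fy=k,interpolation=cv2.INTER_CUBIC)
cv2.imwrite("pics/c6.png",np.hstack([f(S,8),f(T,8)[:320]]))
```

```text
('scene', 'leg_index') 3 [704.8 -91.6  52.4] x 693.2
('scene', 'mark_gap') 3 [ 708.5 -105.2   51.4] x 695.6
('top', 'leg_index') 3 [708.  -91.7  53.3] x 696.5
('top', 'mark_gap') 2 [ 706.  -109.4   51.7] x 692.8
t 13.2 [606.  -77.   78.1] ydeg 102.1 q [ 0.53  1.06 -0.92  1.71  1.05  0.93  0.94] F [4.  2.6 6.4] op 20.9 40.1
```

View pics/c6.png

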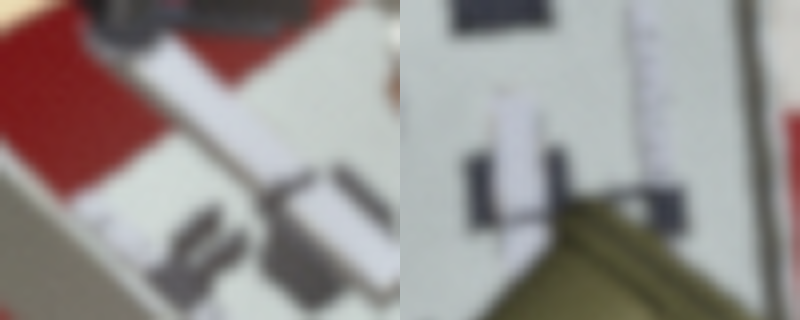

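Call:
servo_tool --targets '[[[0.02, 0, 0, 0, 1], [0.02, 0, 0, 0.8, 1], [0.02, 0, 0, 1.6, 1], [0.02, 0, 0, 2.4, 1], [0.02, 0, 0, 3.2, 1], [0.02, 0, 0, 4, 1], [0.02, 0, 0, 4.8, 1], [0.02, 0, 0, 5.6, 1], [0.02, 0, 0, 6.4, 1], [0.02, 0, 0, 7.2, 1], [0.02, 0, 0, 8, 1], [0.02, 0, 0, 8, 1], [0.02, 0, 0, 8, 1]]]'

```text
time: 14.88
eef_pos: [605.4, -77.3, 78.1]
tool_rot: [0.003, 0.241, 0.971, 0.001]
wrist_force: [2.8, 2.0, 6.7]
opening: 20.9
gripper_force: 40.0
```

```bash
cat > chk.py <<'E'
from h import *
t=.093; ex=np.array([np.cos(t),np.sin(t)]); g=st()[0]["eef_pos"][:2]
p=cam("scene")
for k in("leg_index","mark_gap","lever_tip"):
    for d in arm.pinpoint(p,k)[:2]:
        q=w(p,d["location"]); r=q[:2]-g
        print(k,round(d["conf"],2),q.round(1),"x",(q[:2]@ex).round(1), "lev" , (0.8-(np.arctan2(r[1],r[0])-t)).round(2),np.hypot(*r).round() )
rows([]); print("tq",st()[0]["ft_torque"].round(3))
for v in(.2,.5,.7,.8):
    a=.8-v+t; print(v,(proj(p,[g[0]+67*np.cos(a),g[1]+67*np.sin(a),89])).round(1))
E
python3 chk.py
```

```text
leg_index 0.79 [706.7 -94.   53. ] x 694.9 lev 1.06 103.0
mark_gap 0.55 [ 708.7 -105.8   50.3] x 695.8 lev 1.16 107.0
lever_tip 0.62 [659.3 -39.9  87.8] x 652.8 lev 0.29 66.0
t 15.0833 [605.4 -77.3  78.1] ydeg 62.1 q [ 0.47  1.01 -0.79  1.72  0.95  0.83  0.32] F [3.9 1.4 7.2] op 20.8 40.0
tq [ 0.212 -0.527  0.032]
0.2 [299.  219.8]
0.5 [296.5 224.6]
0.7 [293.9 227.4]
0.8 [292.3 228.6]
```

Call:
servo_tool --targets '[[[0, 0, 0, 0.8, 1], [0, 0, 0, 1.6, 1], [0, 0, 0, 2.4, 1], [0, 0, 0, 3.2, 1], [0, 0, 0, 4, 1], [0, 0, 0, 4.5, 1], [0, 0, 0, 5, 1], [0, 0, 0, 5, 1], [0, 0, 0, 5, 1]]]'

```text
time: 15.83
eef_pos: [605.3, -77.4, 78.0]
tool_rot: [0.003, 0.445, 0.895, 0.002]
wrist_force: [3.0, 2.3, 7.1]
opening: 21.0
gripper_force: 40.2
```

```bash
python3 chk.py
```

```text
leg_index 0.68 [705.3 -95.1  52.1] x 693.4 lev 1.07 102.0
leg_index 0.66 [604.4  21.9  50.6] x 603.8 lev -0.69 99.0
mark_gap 0.57 [ 711.  -106.2   47.8] x 698.0 lev 1.16 109.0
lever_tip 0.7 [672.  -64.   90.2] x 663.2 lev 0.69 68.0
t 16.0333 [605.4 -77.4  78.1] ydeg 37.1 q [ 0.42  0.98 -0.69  1.72  0.87  0.77 -0.06] F [3.2 2.4 8.1] op 21.0 40.2
tq [ 0.173 -0.386 -0.025]
0.2 [299.  219.8]
0.5 [296.5 224.6]
0.7 [293.8 227.4]
0.8 [292.2 228.7]
```

Call:
servo_tool --targets '[[[0, 0, 0, 0.3, 1], [0, 0, 0, 0.6, 1], [0, 0, 0, 0.8, 1], [0, 0, 0, 0.8, 1], [0, 0, 0, 0.8, 1]]]'

```text
time: 16.45
eef_pos: [605.4, -77.4, 78.1]
tool_rot: [0.003, 0.476, 0.879, 0.002]
wrist_force: [3.0, 1.4, 7.9]
opening: 20.8
gripper_force: 40.5
```

```bash
python3 chk.py
```

```text
leg_index 0.63 [707.1 -92.5  50. ] x 695.5 lev 1.04 103.0
mark_gap 0.6 [ 710.7 -109.1   53. ] x 697.5 lev 1.19 110.0
lever_tip 0.47 [672.  -68.   86.6] x 662.8 lev 0.75 67.0
t 16.65 [605.4 -77.4  78.1] ydeg 33.1 q [ 0.42  0.98 -0.68  1.72  0.86  0.76 -0.12] F [2.2 1.6 8.3] op 20.6 40.5
tq [ 0.113 -0.26   0.06 ]
0.2 [299.  219.8]
0.5 [296.5 224.6]
0.7 [293.9 227.4]
0.8 [292.3 228.7]
```

Call:
servo_tool --targets '[[[0, 0, 0, 0.3, 1], [0, 0, 0, 0.5, 1], [0, 0, 0, 0.5, 1], [0, 0, 0, 0.5, 1]]]'

```text
time: 16.98
eef_pos: [605.4, -77.3, 78.1]
tool_rot: [0.003, 0.495, 0.869, 0.002]
wrist_force: [3.5, 1.5, 8.7]
opening: 21.2
gripper_force: 41.4
```

```bash
python3 chk.py
python3 - <<'E'
from h import *
g=st()[0]["eef_pos"][:2]; t=.093; ex=np.array([np.cos(t),np.sin(t)]); ey=np.array([-ex[1],ex[0]])
O={"scene":(262,215),"top":(272,140)}; im=[]
for n in O:
    S=0
    for i in range(8): p=cam(n); S=S+p["frame"].astype(float)
    o=np.array(O[n]); a=(S/8)[o[1]:o[1]+50,o[0]:o[0]+40,::-1].astype(np.uint8)
    im.append(cv2.resize(a,None,fx=10,fy=10,interpolation=cv2.INTER_CUBIC))
    f=lambda x,y,z:((proj(p,np.r_[g+x*ex+y*ey,z])-o+.5)*10-.5).round().astype(int).tolist()
    for l,x,y,z in[("blade0",100,0,53),("blade-8",100,-8,53),("blade-21",100,-21,53),("blade-34",100,-34,53),("x+10,-21",110,-21,53),("-21,z40",100,-21,40)]: print(n,l,f(x,y,z))
cv2.imwrite("pics/c7.png",np.hstack(im))
E
```

```text
leg_index 0.98 [704.8 -90.6  53.3] x 693.3 lev 1.03 100.0
leg_index 0.22 [433.6  29.7  55.9] x 434.5 lev -1.69 202.0
mark_gap 0.54 [ 708.9 -107.    50.5] x 695.9 lev 1.17 108.0
lever_tip 0.59 [672.5 -73.5  86.9] x 662.7 lev 0.84 67.0
lever_tip 0.47 [606.2  26.2  53.5] x 606.0 lev -0.67 103.0
t 17.1833 [605.3 -77.3  78.1] ydeg 30.7 q [ 0.41  0.98 -0.67  1.72  0.85  0.75 -0.16] F [3.4 1.6 8.9] op 20.8 41.4
tq [ 0.104 -0.398  0.05 ]
0.2 [299.  219.8]
0.5 [296.5 224.6]
0.7 [293.9 227.4]
0.8 [292.3 228.6]
scene blade0 [378, 279]
scene blade-8 [358, 293]
scene blade-21 [326, 317]
scene blade-34 [294, 340]
scene x+10,-21 [348, 337]
scene -21,z40 [325, 342]
top blade0 [136, 268]
top blade-8 [159, 266]
top blade-21 [198, 263]
top blade-34 [237, 260]
top x+10,-21 [196, 233]
top -21,z40 [196, 269]
```

View pics/c7.png

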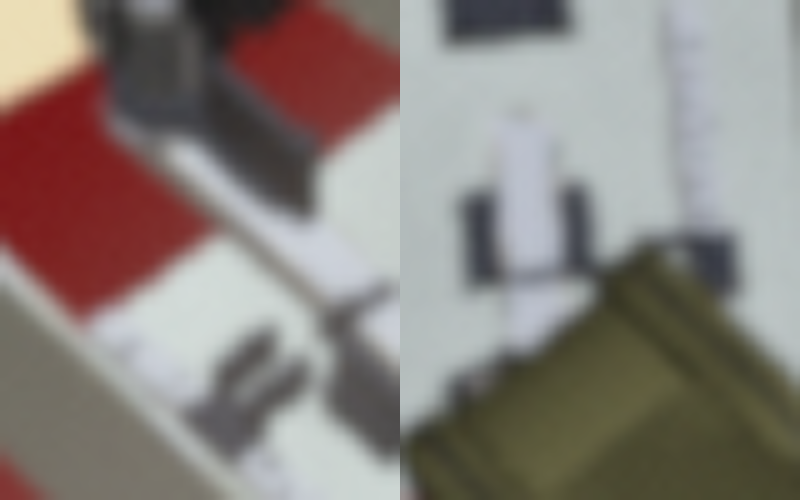

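Run:
```python
from h import *
p=cam("top"); t=.093; ex=np.array([np.cos(t),np.sin(t)]); ey=np.array([-ex[1],ex[0]])
g0=np.array([665.8,-72])
for z in(53,51):
  acc=[]
  for f in("top1.png","top2.png"):
    G=cv2.cvtColor(cv2.imread("pics/"+f),cv2.COLOR_BGR2GRAY).astype(np.float32)
    # rectify to case plane at height z, 0.5 mm/px: u = y from +10..-50, v = x from 20..120 ahead of grip
    X,Y=np.meshgrid(np.arange(20,120,.5),np.arange(10,-50,-.5),indexing="ij")
    uv=np.array([[proj(p,np.r_[g0+x*ex+y*ey,z]) for x,y in zip(a,b)] for a,b in zip(X,Y)]).astype(np.float32)
    acc.append(cv2.remap(G,uv[...,0],uv[...,1],cv2.INTER_CUBIC))
  M=np.mean(acc,0)
  if z==53:
    sc=cv2.resize(M.astype(np.uint8),None,fx=4,fy=3,interpolation=cv2.INTER_CUBIC)[::-1]; cv2.imwrite("pics/c8.png",sc)
  for nm,ya,yb,xa,xb in[("blade on leg",4,-3,85,110),("blade off",-8,-13,88,110),("prongs",-24,-30,20,60)]:
    j0,j1=int((10-ya)*2),int((10-yb)*2); pr=M[int((xa-20)*2):int((xb-20)*2),j0:j1].mean(1)
    print(z,nm,pr.round().astype(int).tolist())
```

```text
53 blade on leg [191, 191, 191, 191, 191, 190, 189, 189, 189, 189, 188, 186, 184, 180, 177, 174, 170, 167, 163, 158, 153, 148, 144, 140, 137, 135, 134, 135, 136, 139, 143, 147, 151, 156, 161, 164, 168, 171, 174, 177, 181, 184, 185, 187, 187, 188, 189, 190, 190, 191]
53 blade off [191, 191, 192, 191, 190, 188, 186, 184, 182, 180, 176, 171, 165, 158, 151, 145, 139, 134, 129, 125, 122, 121, 122, 123, 126, 129, 133, 138, 142, 147, 153, 158, 163, 166, 169, 171, 172, 173, 174, 176, 177, 179, 179, 179]
53 prongs [195, 194, 194, 194, 193, 193, 193, 193, 192, 192, 191, 191, 190, 190, 190, 190, 189, 189, 189, 189, 189, 189, 190, 190, 189, 189, 189, 189, 189, 189, 189, 189, 188, 188, 188, 188, 187, 187, 186, 186, 185, 185, 184, 184, 184, 184, 183, 183, 183, 183, 183, 183, 183, 183, 183, 183, 183, 184, 183, 183, 183, 183, 183, 183, 183, 183, 184, 184, 184, 184, 185, 185, 186, 186, 186, 186, 187, 187, 187, 187]
51 blade on leg [191, 191, 191, 191, 191, 190, 190, 189, 189, 189, 188, 187, 186, 183, 179, 176, 173, 169, 166, 161, 156, 151, 147, 142, 139, 137, 135, 135, 135, 137, 140, 144, 148, 153, 158, 162, 166, 169, 172, 175, 179, 182, 184, 186, 187, 188, 188, 189, 190, 191]
51 blade off [190, 191, 192, 192, 191, 189, 187, 186, 184, 182, 179, 175, 169, 163, 156, 149, 143, 138, 132, 128, 124, 122, 122, 122, 124, 127, 130, 134, 139, 144, 149, 154, 159, 164, 167, 169, 171, 172, 173, 175, 176, 178, 179, 179]
51 prongs [195, 194, 194, 194, 194, 193, 193, 193, 193, 192, 192, 191, 191, 190, 190, 190, 190, 190, 189, 190, 190, 190, 190, 190, 190, 189, 189, 189, 189, 189, 189, 189, 188, 188, 188, 188, 187, 187, 186, 186, 185, 185, 184, 184, 184, 184, 183, 183, 183, 183, 183, 183, 183, 183, 183, 183, 183, 183, 183, 183, 183, 183, 183, 183, 183, 183, 183, 183, 184, 184, 184, 185, 185, 185, 186, 186, 186, 186, 187, 187]
```

View pics/c8.png

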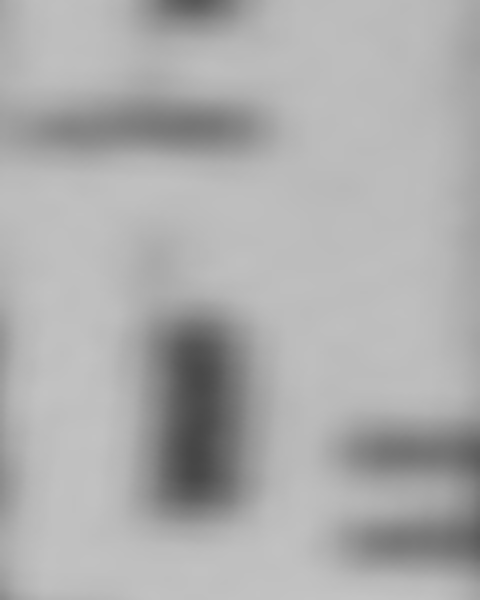

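```bash
python3 -c "
from h import *
rows([]); print(arm.finish_job())"
```

```text
t 18.0333 [605.3 -77.3  78.1] ydeg 30.6 q [ 0.41  0.98 -0.67  1.72  0.85  0.75 -0.16] F [3.5 1.3 8.4] op 20.8 41.4
the job is handed in; nothing more can be done
None
```

I handed the job in at about 18 s, and the hand-in gave no verdict: by my measurements the door is open about 1.45 rad, the leg is held by its grip within about 2 mm of the fork's mark (one camera's detections suggested up to 4 mm), and the lever is closed at about 0.8 rad.

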